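Slide the wide bead jar home in the V of the labelling jig

ROBOT

A 6-joint arm with a two-finger parallel gripper is mounted at the origin on the work surface. World frame = base frame: x ahead of the robot, y to its left, z up, the work surface at z = 0. Lengths are in m, angles in rad, forces in N, time in s.
With the tool pointing down it reaches from about 0.375 to 0.9 m from the base axis. Payload 3.1 kg.
Tool frame: the origin (TCP) lies midway between the tips of the shut fingers; the grasp point (between the pads) lies 19 mm behind it (ctrl.tcp_to_grasp is the distance from the TCP to the grasp point, in m); y points along the fingers, z is the direction in which the jaws open and shut, and the axes are right-handed (so a half turn about y gives the same grasp; the last joint's range is limited). The gripper opens to 87 mm and grips with 3 to 60 N. Pads are 19 mm wide; open, the fingers measure 117 mm over their backs; the gripper's body (75 mm by 190 mm) begins 51 mm behind the grasp point.
Start: joints at [1.012, 0.527, 1.433, -0, 1.181, -0.178], TCP at [0.232, 0.58, 0.223] pointing down, gripper open.
Joint ranges: [-3.08, 3.08], [-0.75, 2.2], [0.22, 2.44], [-1.43, 4.57], [0, 2.65], [-2.85, 2.85]. Speed limits (rad/s): [2.79, 2.79, 3.14, 3.14, 3.14, 3.14].

INTERFACE

Orientations are given as a rotation vector (axis times angle).
In Python, from workcell import readout, imaging, ctrl gives the robot as it stands.
- The arm moves only by the tool carry_out, never from a script. Its argument "deltas" is text: rows parted by semicolons, each of 5 numbers parted by spaces: the shift along the tool's x, y, z in cm, then the turn about the tool's y in rad, then the opening, from 0 (shut) to 1 (fully open). In form: tx ty tz yaw hand; .... A call has 1 to 10 rows; each row shifts and turns the commanded pose from where the row before left it, along the tool's axes as they then stand; what a row does not reach is not made up. A row lasts 1/10 s, in which the tool goes at most 50 mm and 8.59 degrees, less where a joint would pass 70% of its speed; a pose out of reach is approached as far as the arm can. A call with a gripper value outside its range is refused whole. The fingers move at their own pace and stop on an object; "newtons" is the grip in N (left out, the last holds). Time passes only in rows, so rows that do not move let the fingers close. It gives the time, the measured TCP pose, the force and the opening at its end, in the units of the state.
- readout.observe(): the state, without advancing time (a new reading comes with each control period).
- imaging.read_camera(name): name is "scene" or "side" or "wrist"; returns (picture, depth): 420x560x3 uint8, red, green, blue; 420x560 float32, m along the optical axis (not along the pixel's ray), 0 where there is no reading.
- imaging.camera_params(name): a dict with "camera_matrix" (3x3 intrinsics, pixels), "origin" and "rotation" of the camera in the world. Camera axes: x right, y up, looking along -z (the intrinsics and any distortion apply to the point x, -y, -z); pixel columns grow to the right and rows downward; lengths in m; the calibration is good to about 2 mm. The wrist camera is an equidistant fisheye: a pixel r from the principal point sees the ray r / f radians off the axis. A picture is of the moment at which its call begins: read the wrist's pose just before it. camera_params takes no time and is no camera call; for the wrist camera it gives the pose at the moment of the call.
- ctrl.finish_job(): hands the job in, once; it reports no verdict.
The state is a dict: "t": time; "qpos": joint angles; "qvel": joint speeds; "joint_torque": joint torques, N m; "tool_pos": TCP position; "tcp_rot": TCP orientation; "ft_force": force on the tool from outside, world axes, zero at the start; "ft_torque": the same for the moment, N m; "width": opening from 0.0 (shut) to 1.0 (fully open).
Only numpy, scipy, OpenCV 4.12 (cv2) and the standard library are available. Lean on these libraries where they do the work, as an engineer would, in place of code of your own. Each camera call takes 0.05 s, during which the arm holds its last target.

TASK

Slide the wide, low bead jar along the table top into the V-shaped guides of the plywood labelling jig until it rests fully home against both guide fences, then let go of it. Keep it upright on the table, do not lift it, and leave the tall jar and the small jar where they stand.

Things in the scene. Friction and masses are not known exactly. Their poses are not given: they have to be found in the camera images.
- wide_jar: the jar to slide: closed round glass jar of wooden beads with a flat aluminium lid, the widest of the three jars, 90 mm diameter, 65 mm tall, about 0.4 kg (0.3 to 0.6); it is too wide to grip and is pushed low on its side. Origin: centre of its underside, on the table; z up.
- tall_jar: a jar to leave alone: the same glass, beads and lid, but narrow and tall, 68 mm diameter, 125 mm tall. It stands near the wide jar, and which of the two is nearer the robot varies. Origin: centre of its underside.
- small_jar: a jar to leave alone: the same glass, beads and lid, but small, 58 mm diameter, 60 mm tall, standing beyond the others, far from the robot. Origin: centre of its underside.
- jig: labelling jig, fixed: two plywood fences in a V, 18 mm thick, 32 mm high, on the bare table, 35 degrees each from the centre line, 200 mm apart at the mouth (y = -64 mm), 30 mm at the narrow end (y = +57); behind it a 77 mm high label roll. Origin: where the centre of the wide jar's underside lies when it touches both fences. y axis: into the V along its centre line, within 15 degrees of the robot's left; z up.
Things that resemble listed ones, but are neither listed nor needed, are in the scene too. Leave any green or yellow look-alike of the wide_jar alone.

How it is judged:
At the end, for the whole second after the job is handed in: The wide jar stands upright (within about 6 degrees) and still on the table, within 12 mm of the jig's origin, that is, against both fences; the tall jar and the small jar are within 30 mm of where they started (horizontal distance between wide_jar and jig below 0.012 m and height (world z) of wide_jar below 0.01 m and angle between wide_jar's own z axis and vertical below 0.1 rad and linear speed of wide_jar below 0.02 m/s and distance of each of tall_jar, small_jar from where it was at the start of the episode below 0.03 m); the robot touches nothing.
It fails at once if the wide jar is lifted off the table (more than 20 mm) (height (world z) of wide_jar above 0.02 m).
It fails at once if the wide jar is tipped (more than about 23 degrees) (angle between wide_jar's own z axis and vertical above 0.4 rad).
It fails at once if the tall jar is moved by more than 30 mm (distance of tall_jar from where it was at the start of the episode above 0.03 m).
It fails at once if the small jar is moved by more than 30 mm (distance of small_jar from where it was at the start of the episode above 0.03 m).
It also fails if it takes over 43 s, if anything falls off the work surface, if the arm or the gripper's body presses on something with over 40 N, if the wrist force passes 120 N, or if a joint passes its speed limit or range.

## Working session

There is one attempt and no reset: what is moved stays moved. The work goes in short steps, Python scripts to look and compute and a tool call to move; the robot and the scene stay as the last step left them, time stands still between calls to the robot, and variables do not carry over. Pictures are saved under pics/ and viewed, and the job is handed in when it is done.

Besides the shell and the picture viewer there is one more tool, called after "Request:" as name(argument=value, ...) on one line, values as JSON. carry_out: Moves the arm, as the interface text tells. Its arguments: {"type":"object","properties":{"deltas":{"type":"string"},"newtons":{"type":"number"}},"required":["deltas"]}

```bash
mkdir -p pics; ls
python3 - <<'E'
from workcell import readout, imaging, ctrl
import cv2, numpy as np
s=readout.observe(); print({k:np.round(v,3) for k,v in s.items()})
for n in ["scene","side"]:
    p,d=imaging.read_camera(n); cv2.imwrite(f"pics/{n}0.png",p[:,:,::-1]); np.savez(f"pics/{n}0.npz",p=p,d=d)
    c=imaging.camera_params(n); print(n,{k:np.round(v,3) if not isinstance(v,str) else v for k,v in c.items()}); np.savez(f"pics/{n}_cam.npz",K=c["camera_matrix"],o=c["origin"],R=c["rotation"])
    print((d>0).mean())
E
```

```text
pics
{'t': np.float64(0.0), 'qpos': array([ 1.012,  0.528,  1.434, -0.   ,  1.181, -0.178]), 'qvel': array([-0.   , -0.   , -0.001, -0.001,  0.   ,  0.   ]), 'joint_torque': array([-2.0000e-03, -4.4005e+01, -1.7659e+01,  6.3000e-02,  5.8000e-02,
       -0.0000e+00]), 'tool_pos': array([0.232, 0.58 , 0.222]), 'tcp_rot': array([-1.552,  0.299, -0.298]), 'ft_force': array([ 0.43 , -0.962,  0.789]), 'ft_torque': array([-0.013, -0.037, -0.011]), 'width': np.float64(0.998)}
scene {'camera_matrix': array([[400.639,   0.   , 276.422],
       [  0.   , 400.639, 204.038],
       [  0.   ,   0.   ,   1.   ]]), 'origin': array([0.969, 0.307, 0.711]), 'rotation': array([0.358, 0.773, 2.125])}
0.9960034013605442
side {'camera_matrix': array([[381.946,   0.   , 283.758],
       [  0.   , 381.946, 205.256],
       [  0.   ,   0.   ,   1.   ]]), 'origin': array([ 0.144, -0.498,  0.42 ]), 'rotation': array([ 0.951, -0.361, -0.616])}
0.9957780612244898
```

View pics/scene0.png

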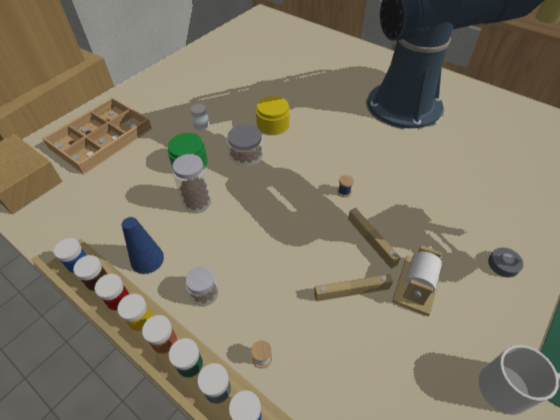

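View pics/side0.png

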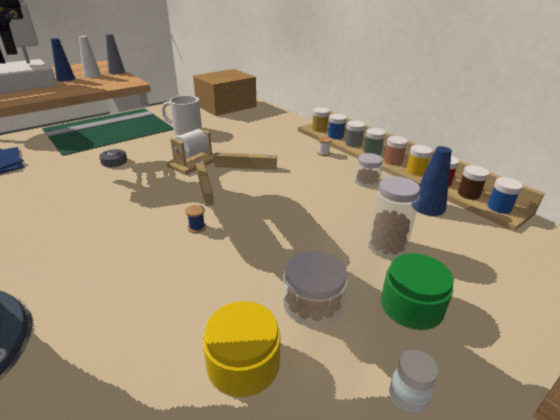

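The scene view shows the wide jar at about (245,143), the tall jar at (190,183), the small jar at (201,284) and the fences at (373,237) and (353,288). The green look-alike is at (187,153), the yellow one at (273,115), and a small spool at (345,186) stands near the path.

```bash
cat > h.py <<'E'
import numpy as np, cv2
from scipy.spatial.transform import Rotation as Rt
def load(n,i="0"):
    f=np.load(f"pics/{n}{i}.npz"); c=np.load(f"pics/{n}_cam.npz")
    R=c["R"]; R=Rt.from_rotvec(R).as_matrix() if R.ndim==1 else R
    return f["p"],f["d"],c["K"],c["o"],R
def cloud(d,K,o,R):
    v,u=np.mgrid[:d.shape[0],:d.shape[1]]
    P=np.stack([(u-K[0,2])/K[0,0]*d,-(v-K[1,2])/K[1,1]*d,-d],-1)
    return P@R.T+o
E
python3 - <<'E'
from h import *
for n in ["scene","side"]:
    p,d,K,o,R=load(n); W=cloud(d,K,o,R); z=W[...,2]
    ok=(d>0)&(W[...,0]>0.1)&(W[...,0]<1)&(abs(W[...,1])<0.7)
    print(n,"table z",np.median(z[ok&(abs(z)<.02)]))
    m=(ok&(z>0.015)&(z<0.16)).astype(np.uint8)
    k,l,st,c=cv2.connectedComponentsWithStats(m)
    for i in range(1,k):
        if st[i,4]<40: continue
        q=W[l==i]; top=np.percentile(q[:,2],98); t=q[q[:,2]>top-.006]
        if st[i,4]>40: 
            (cx,cy),r=cv2.minEnclosingCircle(t[:,:2].astype(np.float32))
            print(st[i],"px",c[i].round(0),"top",top.round(3),"circ",round(cx,3),round(cy,3),"r",round(r,3), "rgb",np.median(p[l==i],0))
E
```

```text
scene table z 0.00030408778693191696
[ 256   96   34   36 1017] px [272. 114.] top 0.067 circ 0.298 -0.246 r 0.043 rgb [148. 131.  24.]
[  42   98  109   73 2283] px [ 96. 133.] top 0.036 circ 0.621 -0.579 r 0.134 rgb [137. 112.  81.]
[191 104  18  24 330] px [199. 115.] top 0.062 circ 0.419 -0.398 r 0.021 rgb [116. 119. 117.]
[ 227  125   37   39 1169] px [245. 143.] top 0.067 circ 0.431 -0.226 r 0.043 rgb [103. 102. 106.]
[ 168  133   43   78 2424] px [190. 170.] top 0.126 circ 0.623 -0.211 r 0.032 rgb [ 93. 119.  77.]
[   0  135   61   76 2848] px [ 22. 172.] top 0.072 circ 0.835 -0.597 r 0.098 rgb [139. 115.  76.]
[339 176  15  17 206] px [345. 184.] top 0.042 circ 0.388 0.04 r 0.018 rgb [152. 125.  92.]
[349 208  52  58 777] px [375. 237.] top 0.035 circ 0.474 0.16 r 0.074 rgb [99. 88. 62.]
[ 121  217   41   54 1349] px [140. 245.] top 0.131 circ 0.794 -0.181 r 0.016 rgb [41. 58. 89.]
[  54  239  149  139 4883] px [130. 308.] top 0.071 circ 0.89 -0.118 r 0.186 rgb [179. 177. 175.]
[ 403  246   39   60 1556] px [423. 275.] top 0.078 circ 0.511 0.283 r 0.047 rgb [127. 122. 106.]
[
[... 1132 characters left out ...]
r 0.074 rgb [98. 81. 56.]
[196 160  17  40 374] px [204. 180.] top 0.034 circ 0.474 0.156 r 0.074 rgb [110.  93.  64.]
[185 205  20  21 328] px [195. 215.] top 0.041 circ 0.387 0.04 r 0.018 rgb [125.5 100.   79. ]
[ 282  251   66   70 3760] px [314. 285.] top 0.066 circ 0.43 -0.228 r 0.043 rgb [114. 107. 107.]
[ 382  253   71   70 3934] px [417. 288.] top 0.066 circ 0.539 -0.32 r 0.043 rgb [ 32. 120.  52.]
[ 203  301   77   90 5650] px [241. 345.] top 0.066 circ 0.296 -0.247 r 0.043 rgb [169.5 140.   19. ]
[ 390  350   48   59 2111] px [414. 379.] top 0.061 circ 0.419 -0.4 r 0.02 rgb [135. 129. 124.]
[538 376  22  44 457] px [551. 403.] top 0.036 circ 0.53 -0.508 r 0.023 rgb [114.  86.  60.]
```

Run:
```python
from h import *
for n in ["scene","side"]:
    p,d,K,o,R=load(n); W=cloud(d,K,o,R); z=W[...,2]
    L=[]
    for (cx,cy) in [(.474,.158),(.598,.189)]:
        m=(d>0)&(np.hypot(W[...,0]-cx,W[...,1]-cy)<0.085)&(abs(z-.032)<.004)&~((W[...,0]>.49)&(W[...,0]<.56)&(W[...,1]>.22))
        q=W[m][:,:2].astype(np.float32)
        rr=cv2.minAreaRect(q); c=np.array(rr[0])
        vx=cv2.fitLine(q,cv2.DIST_HUBER,0,.01,.01).ravel()
        dv=vx[:2]*np.sign(vx[1]); L.append((vx[2:],dv,c)); nn=np.array([-dv[1],dv[0]])
        pr=(q-c)@nn; pl=(q-c)@dv
        print(n,len(q),"c",c.round(4),"size",np.round(rr[1],3),"ang",np.degrees(np.arctan2(dv[1],dv[0])).round(1),"cross",np.percentile(pr,[2,98]).round(4),"len",np.percentile(pl,[1,99]).round(3))
    # jig axis: bisector
    ax=L[0][1]+L[1][1]; ax/=np.linalg.norm(ax)
    a=[];b=[]
    for i,(q0,dv,c) in enumerate(L):
        for (cc,src) in [(c,'rect')]:
            nn=np.array([-dv[1],dv[0]]); other=L[1-i][2]
            if (other-c)@nn<0: nn=-nn
            a.append(nn); b.append(nn@c+.009+.045)
    O=np.linalg.solve(np.array(a),np.array(b)); print("axis ang from +y (deg)",np.degrees(np.arctan2(-ax[0],ax[1])).round(1),"half",np.degrees(np.arccos(ax@L[0][1])).round(1),"origin",O.round(4))
    # tall
    m=(z>.118)&(z<.13)&(np.hypot(W[...,0]-.62,W[...,1]+.21)<.06); (c,r)=cv2.minEnclosingCircle(W[m][:,:2].astype(np.float32)); print("tall",c,r)
```

```text
scene 515 c [0.471  0.1574] size [0.141 0.02 ] ang 67.6 cross [-0.0093  0.0086] len [-0.068  0.067]
scene 625 c [0.6041 0.1838] size [0.02  0.133] ang 137.2 cross [-0.0091  0.0087] len [-0.065  0.061]
axis ang from +y (deg) 12.4 half 34.8 origin [0.536  0.1732]
tall (0.6227577328681946, -0.2114587426185608) 0.031579677015542984
side 292 c [0.4692 0.1558] size [0.142 0.018] ang 67.9 cross [-0.0084  0.0089] len [-0.07   0.068]
side 233 c [0.6025 0.1817] size [0.02 0.13] ang 138.6 cross [-0.0088  0.0091] len [-0.063  0.061]
axis ang from +y (deg) 13.2 half 35.4 origin [0.5335 0.1705]
tall (0.6200718283653259, -0.213036447763443) 0.031467411667108536
```

```bash
cat > plan.py <<'E'
from h import *
O=np.array([.535,.172]); ang=np.radians(12.7); AX=np.array([-np.sin(ang),np.cos(ang)])
J0=np.array([.4305,-.227])
def rows(p,R,targets,zt,maxstep=4.0):
    pass
def path(n=400):
    P3=O-.05*AX; P2=P3-.15*AX; P1=J0+.1*np.array([np.sin(.42),np.cos(.42)])
    s=np.linspace(0,1,n)[:,None]
    B=(1-s)**3*J0+3*s*(1-s)**2*P1+3*s*s*(1-s)*P2+s**3*P3
    return np.vstack([B,O-AX*np.linspace(.05,0,40)[1:,None]])
E
python3 - <<'E'
from plan import *
from workcell import readout
s=readout.observe(); R=Rt.from_rotvec(s["tcp_rot"]).as_matrix(); print(R.round(3)); print(s["tool_pos"])
B=path(); T=np.gradient(B,axis=0); h=np.degrees(np.arctan2(T[:,0],T[:,1])); 
for i in range(0,len(B),40): print(B[i].round(3),h[i].round(1), "dist tall",np.hypot(*(B[i]-[.622,-.212])).round(3))
x=R[:2,0]; z=R[:2,2]
print("tool x heading from +y toward +x deg",np.degrees(np.arctan2(x[0],x[1])),"q6",s["qpos"][5],"q1",s["qpos"][0])
E
```

```text
[[ 0.928 -0.001  0.372]
 [-0.372 -0.002  0.928]
 [-0.    -1.    -0.002]]
[0.23189302 0.57967397 0.2216719 ]
[ 0.43  -0.227] 24.1 dist tall 0.192
[ 0.445 -0.199] 28.6 dist tall 0.178
[ 0.461 -0.169] 30.6 dist tall 0.166
[ 0.48  -0.139] 30.6 dist tall 0.16
[ 0.498 -0.106] 29.0 dist tall 0.163
[ 0.516 -0.072] 25.7 dist tall 0.175
[ 0.532 -0.036] 20.8 dist tall 0.198
[0.543 0.001] 14.3 dist tall 0.227
[0.551 0.04 ] 6.2 dist tall 0.262
[0.552 0.081] -3.1 dist tall 0.302
[0.546 0.124] -12.7 dist tall 0.345
tool x heading from +y toward +x deg 111.81664920903093 q6 -0.17852913173081153 q1 1.0115047109344504
```

```bash
cat >> plan.py <<'E'
def gen(p,R,targets,hand=.69):
    """targets: (x,y,z,zmath rad)"""
    out=[]
    p=np.array(p,float);R=np.array(R)
    for (x,y,z,a) in targets:
        t=(R.T@(np.array([x,y,z])-p)*100).round(1)
        cur=np.arctan2(R[1,2],R[0,2]); yaw=round(float((cur-a+np.pi)%(2*np.pi)-np.pi),2)
        p=p+R@t/100; R=R@Rt.from_rotvec([0,yaw,0]).as_matrix()
        out.append("%g %g %g %g %g"%(t[0]+0,t[1]+0,t[2]+0,yaw+0,hand))
    for i in range(0,len(out),10): print("; ".join(out[i:i+10]))
    print("end",p.round(4),np.degrees(np.arctan2(R[1,2],R[0,2])).round(2))
def now():
    from workcell import readout
    s=readout.observe(); return s,s["tool_pos"],Rt.from_rotvec(s["tcp_rot"]).as_matrix()
E
python3 - <<'E'
from plan import *
s,p,R=now()
n=27
az0=np.arctan2(p[1],p[0]); r0=np.hypot(p[0],p[1]); az1=np.radians(-37.6); r1=.4995
T=[]
for k in range(1,n+1):
    f=k/n; a=az0+(az1-az0)*f; r=r0+(r1-r0)*f
    T.append((r*np.cos(a),r*np.sin(a),.222,np.radians(68.2+(-24-68.2)*f)))
gen(p,R,T)
E
```

```text
4.2 0 -0.6 0.06 0.69; 4.2 0 -0.6 0.06 0.69; 4.2 0 -0.7 0.06 0.69; 4.1 0 -0.7 0.06 0.69; 4.1 0 -0.8 0.06 0.69; 4.1 0 -0.7 0.06 0.69; 4 0 -0.8 0.06 0.69; 3.9 0 -0.9 0.06 0.69; 4 0 -0.8 0.06 0.69; 3.9 0 -0.9 0.06 0.69
3.8 0 -1 0.06 0.69; 3.8 0 -0.9 0.05 0.69; 3.8 0 -1 0.06 0.69; 3.7 0 -1.1 0.06 0.69; 3.7 0 -1 0.06 0.69; 3.7 0 -1.1 0.06 0.69; 3.6 0 -1.1 0.06 0.69; 3.5 0 -1.2 0.06 0.69; 3.6 0 -1.1 0.06 0.69; 3.5 0 -1.2 0.06 0.69
3.4 0.1 -1.3 0.06 0.69; 3.4 0 -1.2 0.06 0.69; 3.4 0 -1.2 0.06 0.69; 3.3 0 -1.3 0.06 0.69; 3.3 0 -1.3 0.06 0.69; 3.2 0 -1.3 0.06 0.69; 3.2 0 -1.4 0.06 0.69
end [ 0.3955 -0.3048  0.222 ] -24.06
```

Request:
carry_out(deltas="4.2 0 -0.6 0.06 0.69; 4.2 0 -0.6 0.06 0.69; 4.2 0 -0.7 0.06 0.69; 4.1 0 -0.7 0.06 0.69; 4.1 0 -0.8 0.06 0.69; 4.1 0 -0.7 0.06 0.69; 4 0 -0.8 0.06 0.69; 3.9 0 -0.9 0.06 0.69; 4 0 -0.8 0.06 0.69; 3.9 0 -0.9 0.06 0.69")

```text
t: 1.1
tool_pos: [0.5071, 0.2793, 0.2221]
tcp_rot: [-1.432, 0.767, -0.767]
ft_force: [0.8, 0.7, 0.4]
width: 0.692
```

Request:
carry_out(deltas="3.8 0 -1 0.06 0.69; 3.8 0 -0.9 0.05 0.69; 3.8 0 -1 0.06 0.69; 3.7 0 -1.1 0.06 0.69; 3.7 0 -1 0.06 0.69; 3.7 0 -1.1 0.06 0.69; 3.6 0 -1.1 0.06 0.69; 3.5 0 -1.2 0.06 0.69; 3.6 0 -1.1 0.06 0.69; 3.5 0 -1.2 0.06 0.69")

```text
t: 2.1
tool_pos: [0.524, -0.0954, 0.2222]
tcp_rot: [-1.208, 1.211, -1.211]
ft_force: [0.9, 0.8, 0.1]
width: 0.693
```

Request:
carry_out(deltas="3.4 0.1 -1.3 0.06 0.69; 3.4 0 -1.2 0.06 0.69; 3.4 0 -1.2 0.06 0.69; 3.3 0 -1.3 0.06 0.69; 3.3 0 -1.3 0.06 0.69; 3.2 0 -1.3 0.06 0.69; 3.2 0 -1.4 0.06 0.69; 0 0 0 0 0.69; 0 0 0 0 0.69; 0 0 0 0 0.69")

```text
t: 3.1
tool_pos: [0.3962, -0.3034, 0.2214]
tcp_rot: [-0.981, 1.511, -1.51]
ft_force: [-0.3, -0.6, -0.6]
width: 0.693
```

Request:
carry_out(deltas="0 4 0 0 0.69; 0 4 0 0 0.69; 0 4 0 0 0.69; 0 2 0 0 0.69; 0 0 0 0 0.69")

```text
t: 3.6
tool_pos: [0.3952, -0.3014, 0.0789]
tcp_rot: [-0.983, 1.516, -1.504]
ft_force: [-0.3, -0.1, 0.1]
width: 0.69
```

Run:
```python
from workcell import imaging
import cv2,numpy as np
a,_=imaging.read_camera("wrist"); b,_=imaging.read_camera("side")
cv2.imwrite("pics/w1.png",cv2.resize(np.hstack([a,b]),(800,300))[:,:,::-1])
```

```text
(no output)
```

View pics/w1.png

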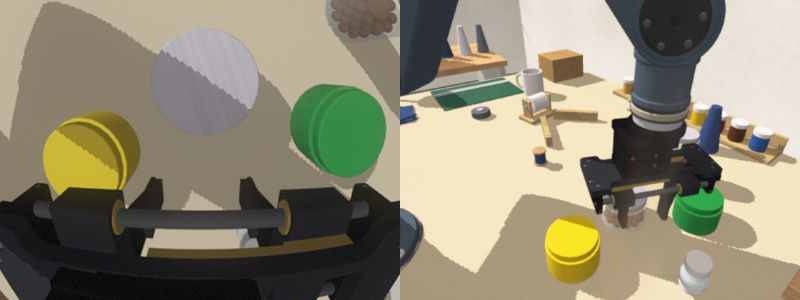

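In the wrist half, the jar lid at (205,80) is centred between the fingers at x≈150 and 250. The yellow and green jars sit to either side, clear of the fingers.

Request:
carry_out(deltas="0 3 0 0 0.69; 0 2 0 0 0.69; 0 1.4 0 0 0.69; 0 0 0 0 0.69; 0 0 0 0 0.69")

```text
t: 4.2
tool_pos: [0.3968, -0.3049, 0.0188]
tcp_rot: [-0.98, 1.509, -1.513]
ft_force: [0.5, 0.1, 0.2]
width: 0.69
```

```bash
cat >> plan.py <<'E'
def push_targets(step=.009,off=.043,zt=.014,start=-.04):
    B=path(2000); d=np.r_[0,np.cumsum(np.hypot(*np.diff(B,axis=0).T))]; L=d[-1]
    T=np.gradient(B,d,axis=0)
    out=[]
    for s in np.arange(start+step,L+1e-9,step):
        if s<0: h=T[0]; c=B[0]+s*h
        else: c=np.array([np.interp(s,d,B[:,i]) for i in (0,1)]); h=np.array([np.interp(s,d,T[:,i]) for i in (0,1)])
        h=h/np.linalg.norm(h); q=c-off*h
        out.append((q[0],q[1],zt,np.arctan2(-h[0],h[1]),s-L))
    return out
E
python3 - <<'E'
from plan import *
s,p,R=now(); print(p,s["ft_force"],s["width"])
T=push_targets(); print(len(T),T[0],T[-1]); gen(p,R,[t[:4] for t in T])
E
```

```text
[ 0.39682066 -0.30488328  0.01884073] [0.49523505 0.08259214 0.15318626] 0.6895184012296797
52 (np.float64(0.4003080219760207), np.float64(-0.29456067245816575), 0.014, np.float64(-0.4202620379664698), np.float64(-0.4596718960666786)) (np.float64(0.5446011005871506), np.float64(0.1293965567873418), 0.014, np.float64(0.22165681500327283), np.float64(-0.0006718960666785567))
-1.1 0.5 -0.1 0 0.69; -0.9 0 0 0 0.69; -0.9 0 0 0 0.69; -0.9 0 0 0 0.69; -0.9 0 -0.1 0.02 0.69; -0.9 0 -0.1 0.02 0.69; -0.9 0 0 0.02 0.69; -0.9 0 -0.1 0.02 0.69; -0.9 0 -0.1 0.01 0.69; -0.9 0 0 0.01 0.69
-0.9 0 0 0.01 0.69; -0.9 0 0 0.01 0.69; -0.9 0 0 0 0.69; -0.9 0 0 0 0.69; -0.9 0 0 0 0.69; -0.9 0 0 -0.01 0.69; -0.9 0 0 0 0.69; -0.9 0 0 -0.01 0.69; -0.9 0 0 -0.01 0.69; -0.9 0 0.1 -0.01 0.69
-0.9 0 0 -0.01 0.69; -0.9 0 0.1 -0.01 0.69; -0.9 0 0 -0.01 0.69; -0.9 0 0.1 -0.02 0.69; -0.9 0 0.1 -0.02 0.69; -0.9 0 0 -0.01 0.69; -0.9 0 0.1 -0.02 0.69; -0.9 0 0.1 -0.03 0.69; -0.9 0 0.1 -0.02 0.69; -0.9 0 0.1 -0.02 0.69
-0.9 0 0.1 -0.03 0.69; -0.9 0 0.1 -0.03 0.69; -0.9 0 0.1 -0.03 0.69; -0.9 0 0.1 -0.03 0.69; -0.9 0 0.1 -0.03 0.69; -0.9 0 0.2 -0.03 0.69; -0.9 -0.1 0.1 -0.03 0.69; -0.9 0 0.1 -0.04 0.69; -0.9 0 0.2 -0.03 0.69; -0.9 0 0.1 -0.04 0.69
-0.9 0 0.1 -0.03 0.69; -0.9 0 0.2 -0.04 0.69; -0.9 0 0.1 -0.04 0.69; -0.9 0 0.2 -0.03 0.69; -0.9 0 0.1 -0.04 0.69; -0.9 0 0.1 -0.03 0.69; -0.9 0 0.1 -0.02 0.69; -0.9 0 0 0 0.69; -0.9 0 0 0 0.69; -0.9 0 0 0 0.69
-0.9 0 0 0 0.69; -0.9 0 0 0 0.69
end [0.5447 0.1291 0.0142] 12.64
```

Request:
carry_out(deltas="-1.1 0.4 -0.1 0 0.69; -0.9 0 0 0 0.69; -0.9 0 0 0 0.69; -0.9 0 0 0 0.69; -0.9 0 -0.1 0.02 0.69; -0.9 0 -0.1 0.02 0.69; -0.9 0 0 0.02 0.69; -0.9 0 -0.1 0.02 0.69; -0.9 0 -0.1 0.01 0.69; -0.9 0 0 0.01 0.69")

```text
t: 5.2
tool_pos: [0.4315, -0.2188, 0.0138]
tcp_rot: [-0.917, 1.58, -1.582]
ft_force: [-1.2, -2.5, 1.4]
width: 0.685
```

```bash
cat > look.py <<'E'
from plan import *
import sys
from workcell import imaging
tag=sys.argv[1]
s,p,R=now(); print(s["t"],p.round(4),"zdeg",np.degrees(np.arctan2(R[1,2],R[0,2])).round(1),s["ft_force"].round(1))
for n in sys.argv[2:]:
    a,d=imaging.read_camera(n); cv2.imwrite(f"pics/{n}{tag}.png",a[:,:,::-1]); np.savez(f"pics/{n}{tag}.npz",p=a,d=d)
    if n=="wrist": continue
    _,_,K,o,Rc=load(n); W=cloud(d,K,o,Rc)
    for nm,h,g in [("wide",.066,p[:2]+R[:2,0]*-.043),("tall",.126,[.622,-.212]),("small",.061,[.777,-.035])]:
        m=(d>0)&(abs(W[...,2]-h)<.005)&(np.hypot(W[...,0]-g[0],W[...,1]-g[1])<.07)
        hsv=cv2.cvtColor(a,cv2.COLOR_RGB2HSV); m&=(hsv[...,1]<70)&(hsv[...,2]>70)
        k,l,st,_=cv2.connectedComponentsWithStats(m.astype(np.uint8))
        if k<2: print(n,nm,"none"); continue
        j=1+np.argmax(st[1:,4]); q=W[l==j][:,:2].astype(np.float32); c,r=cv2.minEnclosingCircle(q)
        print(n,nm,np.round(c,4),round(r,4),st[j,4])
E
python3 look.py 2 scene wrist
```

```text
5.2 [ 0.4315 -0.2188  0.0138] zdeg -29.8 [-1.2 -2.5  1.4]
scene wide [ 0.4514 -0.1825] 0.0451 698
scene tall [ 0.6232 -0.2116] 0.0318 511
scene small [ 0.7765 -0.0347] 0.0262 565
```

Request:
carry_out(deltas="-0.9 0 0 0.01 0.69; -0.9 0 0 0.01 0.69; -0.9 0 0 0 0.69; -0.9 0 0 0 0.69; -0.9 0 0 0 0.69; -0.9 0 0 -0.01 0.69; -0.9 0 0 0 0.69; -0.9 0 0 -0.01 0.69; -0.9 0 0 -0.01 0.69; -0.9 0 0.1 -0.01 0.69")

```text
t: 6.3
tool_pos: [0.4776, -0.1412, 0.0135]
tcp_rot: [-0.931, 1.567, -1.566]
ft_force: [-2.0, -3.7, 0.7]
width: 0.69
```

Request:
carry_out(deltas="-0.9 0 0 -0.01 0.69; -0.9 0 0.1 -0.01 0.69; -0.9 0 0 -0.01 0.69; -0.9 0 0.1 -0.02 0.69; -0.9 0 0.1 -0.02 0.69; -0.9 0 0 -0.01 0.69; -0.9 0 0.1 -0.02 0.69; -0.9 0 0.1 -0.03 0.69; -0.9 0 0.1 -0.02 0.69; -0.9 0 0.1 -0.02 0.69")

```text
t: 7.3
tool_pos: [0.5222, -0.0628, 0.0135]
tcp_rot: [-1.036, 1.447, -1.447]
ft_force: [-1.8, -2.8, 1.0]
width: 0.692
```

```bash
python3 look.py 3 scene side wrist
python3 - <<'E'
from plan import *
s,p,R=now()
T=push_targets(); k=min(range(len(T)),key=lambda i:np.hypot(T[i][0]-p[0],T[i][1]-p[1])); print(k,T[k]); gen(p,R,[t[:4] for t in T[k+1:]])
E
```

```text
7.3 [ 0.5222 -0.0628  0.0135] zdeg -18.8 [-1.8 -2.8  1. ]
scene wide [ 0.5338 -0.0216] 0.0448 922
scene tall [ 0.6227 -0.2124] 0.0321 516
scene small [ 0.7769 -0.0352] 0.0263 564
side wide [ 0.5496 -0.0283] 0.0263 138
side tall [ 0.6206 -0.2133] 0.0316 650
side small [ 0.7753 -0.0357] 0.0269 216
29 (np.float64(0.5225249581272572), np.float64(-0.06393578918329114), 0.014, np.float64(-0.32583766246319285), np.float64(-0.1986718960666786))
-0.8 -0.1 0.2 -0.03 0.69; -0.9 0 0.1 -0.03 0.69; -0.9 0 0.1 -0.03 0.69; -0.9 0 0.1 -0.03 0.69; -0.9 0 0.1 -0.03 0.69; -0.9 0 0.2 -0.03 0.69; -0.9 0 0.1 -0.03 0.69; -0.9 0 0.1 -0.04 0.69; -0.9 0 0.2 -0.03 0.69; -0.9 0.1 0.1 -0.04 0.69
-0.9 0 0.1 -0.03 0.69; -0.9 0 0.2 -0.04 0.69; -0.9 0 0.1 -0.04 0.69; -0.9 0 0.2 -0.03 0.69; -0.9 0 0.1 -0.04 0.69; -0.9 0 0.1 -0.03 0.69; -0.9 0 0.1 -0.02 0.69; -0.9 0 0 0 0.69; -0.9 0 0 0 0.69; -0.9 0 0 0 0.69
-0.9 0 0 0 0.69; -0.9 0 0 0 0.69
end [0.5446 0.1295 0.0136] 12.65
```

View pics/scene3.png

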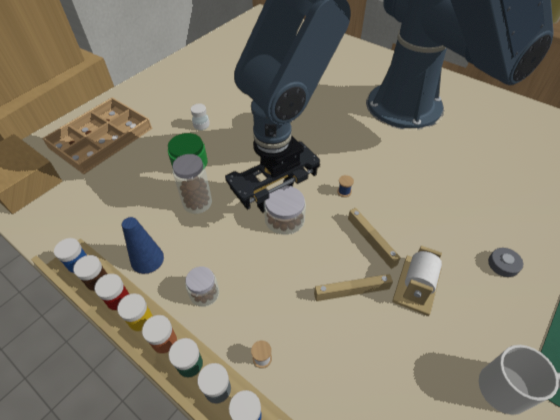

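The jar (lid at (285,203)) is seated between the fingers and heading for the V at (370,265). The tall jar (190,183) and small jar (201,284) haven't moved.

Request:
carry_out(deltas="-0.8 0 0.2 -0.03 0.69; -0.9 0 0.1 -0.03 0.69; -0.9 0 0.1 -0.03 0.69; -0.9 0 0.1 -0.03 0.69; -0.9 0 0.1 -0.03 0.69; -0.9 0 0.2 -0.03 0.69; -0.9 0 0.1 -0.03 0.69; -0.9 0 0.1 -0.04 0.69; -0.9 0 0.2 -0.03 0.69; -0.9 0 0.1 -0.04 0.69")

```text
t: 8.45
tool_pos: [0.5519, 0.0219, 0.0136]
tcp_rot: [-1.206, 1.214, -1.215]
ft_force: [-0.6, -1.5, -0.8]
width: 0.693
```

Request:
carry_out(deltas="-0.9 0 0.1 -0.03 0.69; -0.9 0 0.2 -0.04 0.69; -0.9 0 0.1 -0.04 0.69; -0.9 0 0.2 -0.03 0.69; -0.9 0 0.1 -0.04 0.69; -0.9 0 0.1 -0.03 0.69; -0.9 0 0.1 -0.02 0.69; 0 0 0 0 0.69")

```text
t: 9.25
tool_pos: [0.5539, 0.086, 0.0136]
tcp_rot: [-1.306, 1.045, -1.044]
ft_force: [0.3, -0.1, 0.4]
width: 0.695
```

```bash
python3 look.py 4 scene side wrist; python3 -c "
from plan import *
s,p,R=now(); gen(p,R,[(*(O-.043*AX-AX*.005*k),.014,.2217) for k in range(8,-1,-1)])"
```

```text
9.25 [0.5539 0.086  0.0136] zdeg 12.7 [ 0.3 -0.1  0.4]
scene wide [0.5448 0.13  ] 0.0425 859
scene tall [ 0.6215 -0.212 ] 0.032 510
scene small [ 0.7765 -0.035 ] 0.0265 570
side wide [0.5813 0.1237] 0.0062 10
side tall [ 0.6206 -0.2129] 0.0318 644
side small [ 0.7744 -0.0354] 0.0276 214
-0.6 0 0 0 0.69; -0.5 0 0 0 0.69; -0.5 0 0 0 0.69; -0.5 0 0 0 0.69; -0.5 0 0 0 0.69; -0.5 0 0 0 0.69; -0.5 0 0 0 0.69; -0.5 0 0 0 0.69; -0.5 0 0 0 0.69
end [0.5441 0.1296 0.0136] 12.61
```

View pics/scene4.png

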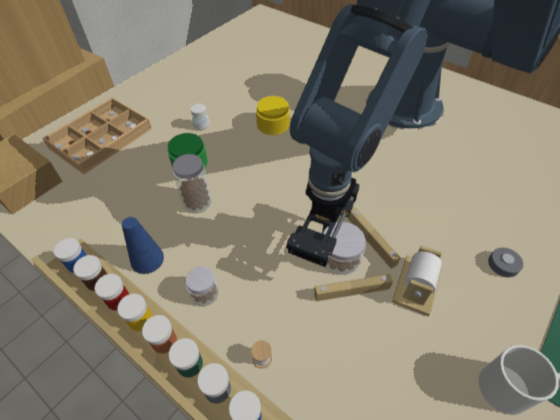

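The jar's lid is at (345,243), in the mouth of the V, about 42 mm short of home. I'll push slowly and watch the force.

Request:
carry_out(deltas="-0.6 0 0 0 0.69; -0.5 0 0 0 0.69; -0.5 0 0 0 0.69; -0.5 0 0 0 0.69; -0.5 0 0 0 0.69; -0.5 0 0 0 0.69; -0.5 0 0 0 0.69")

```text
t: 10.1
tool_pos: [0.5465, 0.12, 0.0136]
tcp_rot: [-1.305, 1.045, -1.046]
ft_force: [1.2, -2.2, -0.4]
width: 0.689
```

Request:
carry_out(deltas="-0.3 0 0 0 0.69; -0.3 0 0 0 0.69; 0 0 0 0 0.69")

```text
t: 10.4
tool_pos: [0.5451, 0.126, 0.0136]
tcp_rot: [-1.305, 1.046, -1.045]
ft_force: [-0.6, -0.8, 0.3]
width: 0.691
```

```bash
python3 look.py 5 scene
```

```text
10.4 [0.5451 0.126  0.0136] zdeg 12.6 [-0.6 -0.8  0.3]
scene wide [0.5355 0.169 ] 0.0421 847
scene tall [ 0.6223 -0.2113] 0.0312 513
scene small [ 0.7772 -0.0354] 0.0263 560
```

Request:
carry_out(deltas="-0.2 0 0 0 0.69; -0.1 0 0 0 0.69")

```text
t: 10.65
tool_pos: [0.5446, 0.1282, 0.0136]
tcp_rot: [-1.305, 1.046, -1.046]
ft_force: [0.6, -2.2, 0.6]
width: 0.687
```

Request:
carry_out(deltas="-0.1 0 0 0 0.69; -0.1 0 0 0 0.69")

```text
t: 10.85
tool_pos: [0.5442, 0.1302, 0.0135]
tcp_rot: [-1.305, 1.046, -1.046]
ft_force: [0.2, -3.3, 0.9]
width: 0.691
```

Request:
carry_out(deltas="-0.1 0 0 0 0.69; -0.1 0 0 0 0.69")

```text
t: 11.05
tool_pos: [0.5445, 0.1318, 0.0136]
tcp_rot: [-1.305, 1.043, -1.046]
ft_force: [1.8, -5.7, -0.2]
width: 0.693
```

Request:
carry_out(deltas="-0.1 0 0 0 0.69; 0 0 0 0 0.69")

```text
t: 11.25
tool_pos: [0.5447, 0.1322, 0.0136]
tcp_rot: [-1.306, 1.042, -1.047]
ft_force: [2.6, -6.7, -0.4]
width: 0.691
```

Request:
carry_out(deltas="-0.2 0 0 0 0.69; 0 0 0 0 0.69")

```text
t: 11.45
tool_pos: [0.5447, 0.1325, 0.0137]
tcp_rot: [-1.308, 1.039, -1.047]
ft_force: [2.3, -14.7, -0.7]
width: 0.691
```

```bash
python3 look.py 6 scene
python3 - <<'E'
import cv2
a=cv2.imread("pics/scene6.png")[190:320,280:460]; cv2.imwrite("pics/scene6c.png",cv2.resize(a,None,fx=4,fy=4))
E
```

```text
11.45 [0.5447 0.1325 0.0137] zdeg 12.8 [  2.3 -14.7  -0.7]
scene wide [0.5351 0.1739] 0.0422 826
scene tall [ 0.6226 -0.2118] 0.0314 510
scene small [ 0.7771 -0.0354] 0.0267 565
```

View pics/scene6c.png

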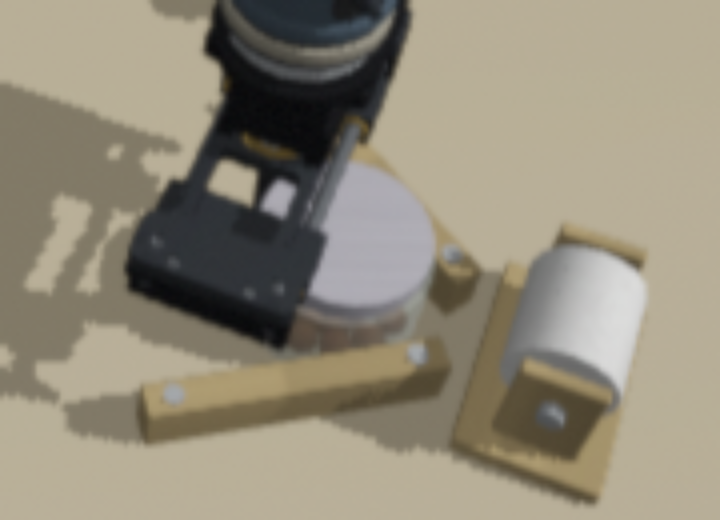

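The jar sits in the V. The crop shows its glass against the near fence and its lid over the far one. The arm stalled at 15 N, and the measured jar position is within 2 mm of the jig origin. Backing off now.

Request:
carry_out(deltas="0.3 0 0 0 0.69; 0.5 0 0 0 0.69; 1 0 0 0 0.69; 2 0 0 0 0.69; 3 0 0 0 0.69; 3 0 0 0 0.69; 0 -2 0 0 0.69; 0 -4 0 0 0.69; 0 -4 0 0 0.69; 0 -4 0 0 0.69")

```text
t: 12.5
tool_pos: [0.5637, 0.0395, 0.1546]
tcp_rot: [-1.305, 1.048, -1.044]
ft_force: [0.6, 1.2, 0.5]
width: 0.69
```

Request:
carry_out(deltas="4 -2 0 0 0.69; 4 0 0 0 0.69; 4 0 0 0 0.69; 4 0 0 0 0.69; 0 0 0 0 0.69; 0 0 0 0 0.69")

```text
t: 13.1
tool_pos: [0.5988, -0.1172, 0.1731]
tcp_rot: [-1.304, 1.049, -1.046]
ft_force: [0.4, 0.1, -0.1]
width: 0.69
```

```bash
sed -i 's/p\[:2\]+R\[:2,0\]\*-.043/np.array([.535,.172])/' look.py; python3 look.py 7 scene side;  python3 - <<'E'
import cv2,numpy as np
a=cv2.imread("pics/scene7.png"); b=cv2.imread("pics/side7.png")
cv2.imwrite("pics/c7.png",np.hstack([cv2.resize(a[190:320,280:460],(400,289)),cv2.resize(b[100:230,140:320],(400,289))]))
E
```

```text
13.1 [ 0.5988 -0.1172  0.1731] zdeg 12.5 [ 0.4  0.1 -0.1]
scene wide [0.5356 0.1732] 0.0427 1290
scene tall [ 0.6231 -0.2117] 0.031 367
scene small [ 0.7768 -0.0355] 0.0266 563
side wide [0.5332 0.1729] 0.0429 527
side tall [ 0.6206 -0.2132] 0.0312 645
side small [ 0.7747 -0.0358] 0.0269 217
```

View pics/c7.png

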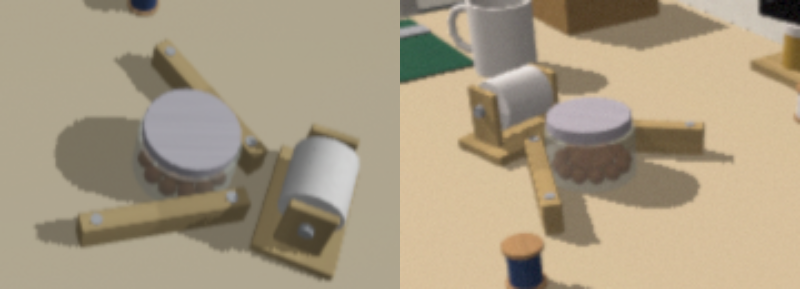

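The jar stands upright against both fences in both views, with its lid at (190,130) on the left and (590,120) on the right. The arm is clear of everything, so I'm handing it in.

```bash
python3 -c "
from workcell import ctrl,readout
print(readout.observe()['ft_force']); print(ctrl.finish_job())"
```

```text
[-0.76525126  0.20383508 -0.22881159]
the job is handed in; nothing more can be done
None
```

The wide jar is home in the V of the jig, and I handed the job in at about 13 s of the 43 s allowed; no verdict was reported. I slid it along the table between the half-open fingers on a curved path onto the jig's centre line. I kept pushing until the arm stalled against the fences at about 15 N, then backed off and raised the gripper.

- **Jar position:** after release, the scene camera put it at (0.536, 0.173) and the side camera at (0.533, 0.173). The jig origin I estimated from the fences is (0.535, 0.172), so it is about 1–2 mm off against the 12 mm allowed. It stands upright against both fences in both views.
- **Other jars:** the tall and small jars measure within about 1 mm of where they started.
- **Robot:** the gripper is clear of everything and the force reading is near zero.
- **Failed readings:** during the push, the side camera's two readings of the wide jar were unusable because the gripper hid the lid, so I relied on the scene camera for those. No other checks failed or disagreed.

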